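# Crosswise heat-bar stack, last bar pushed out through a sprung flap

### The arm

A 6-joint arm with a two-finger parallel gripper is mounted at the origin on the work surface. World frame = base frame: x ahead of the robot, y to its left, z up, the work surface at z = 0. Lengths are in mm, angles in rad, forces in N, time in s.
With the tool pointing down it reaches from about 350 to 775 mm from the base axis. Payload 5.5 kg.
Tool frame: the origin (TCP) lies at the very end of the fingers, on their centre line; the grasp point (between the pads) lies 19 mm behind it; z points along the fingers, y is the line along which they close (so a half turn about z gives the same grasp; the last joint's range is limited). The gripper opens to 85 mm and grips with 20 to 120 N. Pads are 22 mm wide; open, the fingers measure 114 mm over their backs; the gripper's body (76 mm by 85 mm) begins 54 mm behind the grasp point. The pads swing forward as they close: fully open they stand 13 mm farther back than shut.
Start: joints at [-1.335, 0.313, 0.046, 1.304, 0, 1.431], TCP at [211.033, -534.918, 231.323] pointing down, gripper open.
Joint ranges: [-2.76, 2.76], [-0.86, 1.69], [-1.03, 1.26], [-2.2, 2.34], [-1.47, 1.5], [-3.14, 3.14]. Speed limits (rad/s): [2.57, 2.57, 3.14, 3.14, 3.14, 3.14].

### API

Orientations are given as a rotation vector (axis times angle).
In Python, from station import readout, optics, close_job gives the robot as it stands. The module is installed in compiled form; this text tells all that it offers.
- The arm moves only by the tool drive_tool, never from a script. Its argument "deltas" is a list that holds one entry, the list of rows, each a list of 4 numbers: the shift along the tool's x, y, z in mm, then the turn about the tool's z in degrees. In form: [[[tx, ty, tz, spin], ...]]. A call has 1 to 5 rows; each row is the pose to reach, as a shift and turn from the pose commanded when the call began, along the tool's axes at that moment; what a row does not reach only later rows make up. A row lasts 1/12 s, in which the tool goes at most 41.7 mm and 7.16 degrees, less where a joint would pass 70% of its speed; a pose out of reach is approached as far as the arm can. A call with a gripper value outside its range is refused whole. "fingers" is the gripper's target within -1 to 1 (fully open at 1, half-way at 0, shut at -1), set as the call begins (left out, the last holds). The fingers move at their own pace and stop on an object; "newtons" is the grip in N (left out, the last holds). Time passes only in rows, so rows that repeat a pose let the fingers close. It gives the time, the measured TCP pose, the force, the opening and the grip force at its end, in the units of the state.
- readout.read_state(): the state, without advancing time (a new reading comes with each control period).
- optics.camera(name): name is "side" or "top"; returns the picture (480x640x3 uint8, red, green, blue); there is no depth.
- optics.camera_info(name): a dict with "intrinsics" (3x3 intrinsics, pixels), "R" (3x3) and "t" (3): a world point X has camera coordinates R X + t. Camera axes: x right, y down, z forward; pixel columns grow to the right and rows downward; lengths in mm; the calibration is good to about 2 mm. A picture is of the moment at which its call begins. camera_info takes no time and is no camera call.
- close_job(): hands the job in; it is judged then, once.
The state is a dict: "t": time; "joints": joint angles; "joint_vel": joint speeds; "joint_efforts": joint torques, N m; "position": TCP position; "tool_rot": TCP orientation; "wrist_force": force on the tool from outside, world axes, zero at the start; "ft_torque": the same for the moment, N m; "grip_width": finger opening in mm; "grasp_force": force on a finger pad.
Only numpy, scipy, OpenCV 4.12 (cv2) and the standard library are available. Lean on these libraries where they do the work, as an engineer would, in place of code of your own. Each camera call takes 0.05 s, during which the arm holds its last target. There are 200 camera calls.

### The job

Finish the crosswise stack of heat-sink bars: lay the two loose copper-coloured bars flat across the two silver bars, centred over the yellow marks. Then push the red bar along its feeder and out through the sprung flap, and slide it on across the copper-coloured bars until its end is up against the green stop (without ramming it) and the flap has shut behind it. Leave the stack square and the other things on the bench alone.

Things in the scene. Friction and masses are not known exactly. Their poses are not given: they have to be found in the camera images.
- bar_a_mid (a point): loose copper-coloured bar lying on the bench: flat metal bar 180 x 32 x 14 mm, both ends fully rounded (radius 7 mm, seen from the side), about 0.2 kg; point at its centre (7 mm above its underside), x along its length, z up
- bar_b_mid (a point): second loose copper-coloured bar, the same: flat metal bar 180 x 32 x 14 mm, both ends fully rounded (radius 7 mm, seen from the side), about 0.2 kg; point at its centre (7 mm above its underside), x along its length, z up
- bar_c_mid (a point): red bar lying in the feeder channel: flat metal bar 180 x 32 x 14 mm, both ends fully rounded (radius 7 mm, seen from the side), about 0.2 kg; point at its centre (7 mm above its underside), x along its length, z up. As it comes out, its leading end sags a little and can catch on the far copper-coloured bar and push it along
- low_1_mid (a point): silver bar of the bottom layer, lying loose on the stacking plate along the feeder's direction, 60 mm to one side (+y of point mouth) of its centre line: flat metal bar 180 x 32 x 14 mm, both ends fully rounded (radius 7 mm, seen from the side), about 0.2 kg; point at its centre (7 mm above its underside), x along its length, z up
- low_2_mid (a point): the other silver bar of the bottom layer, 60 mm to the other side (-y of point mouth): flat metal bar 180 x 32 x 14 mm, both ends fully rounded (radius 7 mm, seen from the side), about 0.2 kg; point at its centre (7 mm above its underside), x along its length, z up
- mouth (a point): in the feeder's mouth, on the channel's centre line, 7 mm above its floor (mid height of a bar in it). x points out of the feeder, the way the red bar travels; z up. A black hood covers the channel from x = -30 to 0 mm (underside 20 mm, top 26 mm above the floor): a pusher from above cannot pass it, so the bar must be taken over beyond the mouth for the rest of its way
- channel_end (a point): centre of the feeder channel's open rear end, on its floor, axes as point mouth. Floor 36.5 mm above the bench (0.5 mm above the top of the second layer), 282 mm long; channel 38 mm wide between walls 10 mm thick and 20 mm high, open above up to the hood. The red bar can only be pushed from behind; 50 to 90 mm of channel is free behind its rear end at the start
- lay_near (a point): where the centre of one copper-coloured bar (either) belongs: over the yellow mark nearer the feeder, 69 mm beyond the mouth, 29 mm above the bench (bar resting on the silver bars, underside at 22 mm). x as point mouth; the bar lies along y, across the feeder's direction
- lay_far (a point): where the centre of the other copper-coloured bar belongs: over the farther yellow mark, 159 mm beyond the mouth, otherwise as lay_near
- seat (a point): where the centre of the red bar ends: 114 mm beyond the mouth, 43 mm above the bench, lying along x, resting on both copper-coloured bars, its leading end touching the green stop. The stop's face is 90 mm further along x; it is a block 14 mm thick, 40 mm wide, its top 58 mm above the bench
- flap (a joint): angle of the orange sprung flap, 44 x 20 mm, hinged along its upper edge just outside the mouth (hinge 22 mm above the channel floor): 0 hanging shut, about 1.0 to 1.3 when lying on a bar passing under it, 1.6 fully open. Opens outwards; a weak spring (about 1 N at its edge) shuts it once the bar's rear end is 20 mm or more beyond the mouth
- station: the fixed unit: grey feeder, black stacking plate and green stop in one. Origin on the bench under the mouth, x as point mouth, z up. The plate's top is 8 mm above the bench, from x = 5 to 220 mm, 108 mm to either side
- bar_a: the same bar, at the centre of its underside
- bar_b: the same bar, at the centre of its underside
- bar_c: the same bar, at the centre of its underside
- low_1: the same bar, at the centre of its underside
- low_2: the same bar, at the centre of its underside
- heatsink: bystander: finned aluminium block 70 x 60 x 32 mm, origin under its centre
- tape: bystander: yellow roll of tape lying flat, 90 mm across, 20 mm tall, origin under its centre
Things that resemble listed ones, but are neither listed nor needed, are in the scene too. Leave any black or turquoise look-alike of the bar_a alone.

How it is judged:
By the outcome, as a careful person would: the job done as asked, in the order asked, and still so for the second after the job is handed in, with the robot touching nothing.
It also fails if it takes over 72 s, if anything falls off the work surface, if the arm or the gripper's body presses on something with over 40 N, if the wrist force passes 120 N, or if a joint passes its speed limit or range.

## Working session

There is one attempt and no reset: what is moved stays moved. The work goes in short steps, Python scripts to look and compute and a tool call to move; the robot and the scene stay as the last step left them, time stands still between calls to the robot, and variables do not carry over. Pictures are saved under pics/ and viewed, at most 10 in all, crops included, and the job is handed in when it is done.

Besides the shell and the picture viewer there is one more tool, called by a JSON object that holds its "method" and its "body". drive_tool: Moves the arm, as the interface text tells. Its arguments: {"type":"object","properties":{"deltas":{"type":"array","items":{"type":"array","items":{"type":"array","items":{"type":"number"}}}},"fingers":{"type":"number"},"newtons":{"type":"number"}},"required":["deltas"]}

```bash
mkdir -p pics; python3 - <<'E'
from station import readout, optics
import cv2
s=readout.read_state();print(s)
for n in("top","side"):
    im=optics.camera(n);cv2.imwrite(f"pics/{n}0.png",im[:,:,::-1])
    i=optics.camera_info(n);print(n,i)
E
```

```text
{'t': 0.0, 'joints': array([-1.33457905e+00,  3.14014893e-01,  4.49624579e-02,  1.30357925e+00,
        1.50402108e-05,  1.43119196e+00]), 'joint_vel': array([-0.00150227, -0.00087651, -0.00109312,  0.00089861, -0.00072783,
        0.00140727]), 'joint_efforts': array([-8.16533193e-04, -4.80626965e+01,  2.98534173e+01,  1.92902167e-02,
       -1.55065741e-04, -2.63136849e-05]), 'position': array([ 210.91878759, -534.3712245 ,  230.39385866]), 'tool_rot': array([-3.08448845e+00, -5.86528580e-01,  1.15546938e-04]), 'wrist_force': array([0.4892494 , 0.32510789, 0.01082087]), 'ft_torque': array([0.03604339, 0.0168625 , 0.01756779]), 'grasp_force': 0.0, 'grip_width': 85.5145069920547}
top {'intrinsics': array([[582.29773281,   0.        , 325.86235119],
       [  0.        , 582.29773281, 244.60679908],
       [  0.        ,   0.        ,   1.        ]]), 'R': array([[-1.72840317e-02, -9.99848715e-01, -1.95171109e-03],
       [-9.91838036e-01,  1.73921165e-02, -1.26312412e-01],
       [ 1.26327247e-01, -2.47406427e-04, -9.91988591e-01]]), 't': array([  64.13597918,  511.73549104, 1276.0755439 ])}
side {'intrinsics': array([[535.04766099,   0.        , 323.83841049],
       [  0.        , 535.04766099, 234.80186313],
       [  0.        ,   0.        ,   1.        ]]), 'R': array([[-0.99057258, -0.1356644 ,  0.01900361],
       [-0.08943821,  0.53540119, -0.83984902],
       [ 0.10376306, -0.83363105, -0.54248732]]), 't': array([ 487.19735926,   54.89598643, 1274.61049155])}
```

View pics/top0.png

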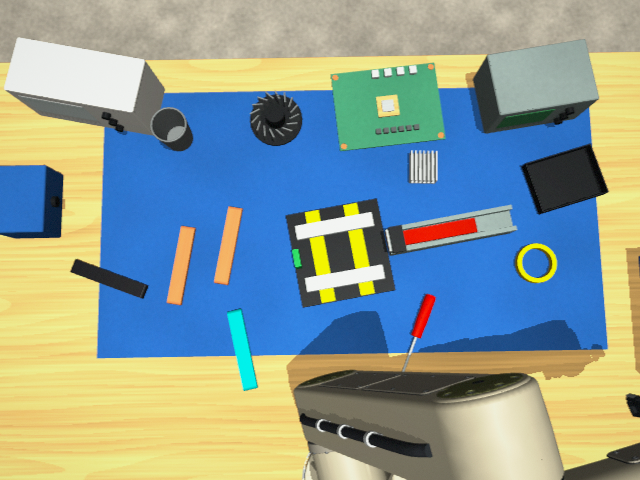

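View pics/side0.png

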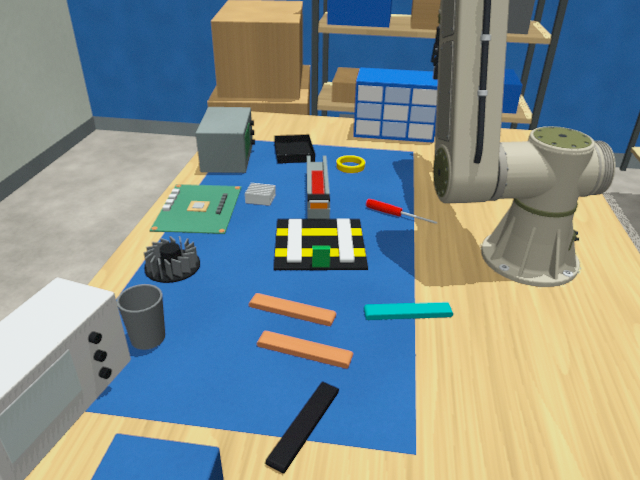

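The top view shows the copper bars at about (228,245) and (181,265), and the stacking plate at (340,252). The feeder's mouth is near (388,240) and points left (world +y), with the red bar at (440,232) and the stop at (297,258). The side view confirms this layout.

```bash
cat > h.py <<'E'
from station import readout, optics
import cv2, numpy as np
def ray(cam,uv,z):
    i=optics.camera_info(cam);K,R,t=i["intrinsics"],i["R"],i["t"]
    d=R.T@np.linalg.inv(K)@np.array([uv[0],uv[1],1.]);c=-R.T@t
    return c+d*(z-c[2])/d[2]
def proj(cam,X):
    i=optics.camera_info(cam);p=i["intrinsics"]@(i["R"]@np.asarray(X,float)+i["t"]);return p[:2]/p[2]
RNG={'copper':((5,90,120),(16,200,255)),'red':((0,215,90),(3,255,255)),'yellow':((25,180,120),(33,255,255)),
 'green':((60,150,60),(80,255,255)),'silver':((0,0,190),(180,45,255))}
def blobs(im,col,amin=60,box=None):
    hsv=cv2.cvtColor(im,cv2.COLOR_RGB2HSV);m=cv2.inRange(hsv,*map(np.array,RNG[col]))
    if box: q=np.zeros_like(m);x0,y0,x1,y1=box;q[y0:y1,x0:x1]=m[y0:y1,x0:x1];m=q
    cs,_=cv2.findContours(m,cv2.RETR_EXTERNAL,cv2.CHAIN_APPROX_NONE)
    return [c for c in cs if cv2.contourArea(c)>amin]
def rect(cam,c,z):
    P=np.array([ray(cam,p,z)[:2] for p in c[:,0,:].astype(float)],np.float32)
    (cx,cy),(w,h),a=cv2.minAreaRect(P)
    if w<h:w,h,a=h,w,a+90
    return np.round([cx,cy,w,h,(a+90)%180-90],1)
E
python3 - <<'E'
from h import *
T=cv2.imread("pics/top0.png")[:,:,::-1].copy();S=cv2.imread("pics/side0.png")[:,:,::-1].copy()
for cam,im,bt in(("top",T,(160,180,520,320)),("side",S,(230,150,380,380))):
    for col,z in(("copper",14),("silver",22),("yellow",8),("red",50.5),("green",58)):
        for c in blobs(im,col,40,bt):
            print(cam,col,cv2.boundingRect(c),rect(cam,c,z))
E
```

```text
top copper (167, 226, 28, 79) [474.9 385.5 177.5  33.3  -9.6]
top copper (214, 207, 28, 78) [518.1 278.4 177.7  32.8 -10.6]
top silver (305, 265, 80, 27) [438.5  14.9 177.   31.8 -81.1]
top silver (407, 217, 109, 33) [ 541.7 -249.1  250.4   42.2  -80.2]
top silver (295, 212, 79, 28) [558.   36.1 176.8  31.6 -80.4]
top silver (403, 206, 108, 23) [ 573.5 -243.5  250.3    8.2  -80.3]
top yellow (320, 288, 16, 15) [400.9  54.2  32.9  28.3 -79.7]
top yellow (359, 281, 16, 14) [415.5 -34.7  32.6  27.3 -80.7]
top yellow (310, 236, 21, 39) [491.8  69.7  86.7  33.    9.7]
top yellow (348, 229, 22, 40) [506.2 -18.7  87.5  33.4   9.8]
top yellow (305, 210, 16, 13) [582.6  85.2  33.   25.7 -79.5]
top yellow (343, 203, 16, 13) [597.5  -3.   34.   25.7 -79.5]
top red (417, 295, 18, 25) [ 367.  -160.9   58.9   21.3  -22.7]
top red (403, 219, 74, 26) [ 536.6 -198.1  161.1   31.6  -80.6]
top green (292, 249, 10, 20) [480.4 120.2  43.3  14.9   9.6]
side copper (257, 331, 96, 37) [475.7 391.2 177.2  42.5  -9.9]
side copper (249, 294, 87, 32) [519.  285.1 177.3  43.5 -10.6]
side silver (337, 219, 17, 41) [438.8  19.  176.1  32.2 -81.2]
side silver (287, 219, 15, 41) [558.9  39.1 175.5  32.7 -80.1]
side yellow (354, 248, 12, 9) [400.2  52.8  33.3  26.  -80.6]
side yellow (330, 248, 9, 9) [459.1  62.5  33.9  19.1 -82.8]
side yellow (302, 248, 11, 9) [522.2  72.9  33.2  23.8 -80.6]
side yellow (275, 248, 12, 9) [583.9  83.1  33.8  26.1 -78.8]
side yellow (352, 228, 10, 8) [414.2 -36.4  34.3  22.6 -84.7]
side yellow (302, 228, 35, 8) [506.7 -20.9  86.1  32.7   9.5]
side yellow (277, 228, 11, 8) [598.4  -5.6  33.2  25.2 -78.9]
side yellow (337, 156, 28, 17) [ 465.8 -427.5  117.7   85.5  -83.4]
side red (367, 200, 13, 10) [ 379.9 -106.    45.4   31.   -87.2]
side red (313, 172, 10, 21) [ 538.7 -207.1  120.4   25.1  -81.2]
side green (312, 245, 19, 22) [477.9 151.4  79.9  40.3 -81.1]
```

```bash
cat >> h.py <<'E'
from scipy.spatial.transform import Rotation as Ro
def yaw0():
    x=Ro.from_rotvec(readout.read_state()["tool_rot"]).as_matrix()[:,0];return np.degrees(np.arctan2(x[1],x[0]))
def plan(wps):
    s=readout.read_state();p=s["position"].copy();y=yaw0()
    print("at",p.round(1),"yaw",round(y,1),"t",round(s["t"],2),"F",s["wrist_force"].round(1),"w",round(s["grip_width"],1))
    for tgt,ty in wps:
        tgt=np.array(tgt,float);dy=ty-y
        while dy>200:dy-=360
        while dy<-160:dy+=360
        n=int(max(1,np.ceil(np.linalg.norm(tgt-p)/195),np.ceil(abs(dy)/35)));st=(tgt-p)/n
        for k in range(n):
            c,s_=np.cos(np.radians(y)),np.sin(np.radians(y))
            tx=c*st[0]+s_*st[1]; tyy=s_*st[0]-c*st[1]
            print("  [%.1f, %.1f, %.1f, %.1f]"%(tx,tyy,-st[2],-dy/n));y+=dy/n
        p=tgt
U=np.array([-.1685,.9857,0]);V=np.array([-.9857,-.1685,0])
E
python3 - <<'E'
from h import *
plan([((518.1,279,60),169.4),((518.1,279,3),169.4)])
E
```

```text
at [ 210.9 -534.4  230.5] yaw 21.5 t 0.1 F [-0.8 -0.8 -0.5] w 85.5
  [116.9, -128.8, 34.1, -29.6]
  [165.2, -54.3, 34.1, -29.6]
  [170.5, 34.3, 34.1, -29.6]
  [131.4, 114.0, 34.1, -29.6]
  [58.0, 163.9, 34.1, -29.6]
  [0.0, 0.0, 57.0, -0.0]
```

{"method": "drive_tool", "body": {"deltas": [[[117,-129,34,-29.6],[117,-129,34,-29.6],[117,-129,34,-29.6],[117,-129,34,-29.6],[117,-129,34,-29.6]]]}}

```text
t: 0.52
position: [272.5, -365.5, 195.5]
tool_rot: [-2.823, -1.364, -0.002]
wrist_force: [-0.0, 0.9, 0.1]
grip_width: 85.5
grasp_force: 0.0
```

{"method": "drive_tool", "body": {"deltas": [[[165,-54,20,-29.6],[165,-54,20,-29.6],[165,-54,20,-29.6],[165,-54,20,-29.6],[165,-54,20,-29.6]]]}}

```text
t: 0.93
position: [333.9, -204.3, 176.4]
tool_rot: [-2.382, -2.043, -0.002]
wrist_force: [-0.6, 0.1, 0.9]
grip_width: 85.3
grasp_force: 0.0
```

{"method": "drive_tool", "body": {"deltas": [[[170,34,20,-29.6],[170,34,20,-29.6],[170,34,20,-29.6],[170,34,20,-29.6],[170,34,20,-29.6]]]}}

```text
t: 1.35
position: [395.8, -42.9, 156.7]
tool_rot: [-1.781, -2.587, -0.002]
wrist_force: [-0.5, 0.2, 0.9]
grip_width: 85.7
grasp_force: 0.0
```

{"method": "drive_tool", "body": {"deltas": [[[131,114,20,-29.6],[131,114,20,-29.6],[131,114,20,-29.6],[131,114,20,-29.6],[131,114,20,-29.6]]]}}

```text
t: 1.77
position: [458.4, 119.1, 136.7]
tool_rot: [1.064, 2.955, 0.003]
wrist_force: [0.3, -0.0, 0.5]
grip_width: 85.3
grasp_force: 0.0
```

```bash
python3 - <<'E'
from h import *
plan([((518.1,279,60),169.4),((518.1,279,3),169.4)])
E
```

```text
at [458.4 119.1 136.7] yaw 140.4 t 1.77 F [ 0.3 -0.   0.5] w 85.3
  [55.9, 161.2, 76.7, -29.0]
  [0.0, 0.0, 57.0, -0.0]
```

{"method": "drive_tool", "body": {"deltas": [[[56,161,77,-29],[56,161,77,-29],[56,161,77,-29],[56,161,77,-29],[56,161,77,-29]]]}}

```text
t: 2.18
position: [518.3, 276.7, 57.9]
tool_rot: [-0.295, -3.127, -0.0]
wrist_force: [0.2, -0.8, 0.3]
grip_width: 85.4
grasp_force: 0.0
```

{"method": "drive_tool", "body": {"deltas": [[[0,0,20,0],[0,0,36,0],[0,0,46,0],[0,0,54,0],[0,0,56,0]]]}}

```text
t: 2.6
position: [516.6, 273.2, 2.8]
tool_rot: [-0.305, -3.125, 0.002]
wrist_force: [-0.1, -0.3, 0.6]
grip_width: 85.7
grasp_force: 0.0
```

{"method": "drive_tool", "body": {"deltas": [[[0,0,0,0],[0,0,0,0],[0,0,0,0],[0,0,0,0],[0,0,0,0]]], "fingers": -0.6, "newtons": 40}}

```text
t: 3.02
position: [518.1, 274.7, 5.6]
tool_rot: [0.303, 3.125, 0.002]
wrist_force: [1.3, 0.8, 0.7]
grip_width: 30.6
grasp_force: 40.1
```

{"method": "drive_tool", "body": {"deltas": [[[0,0,0,0],[0,0,0,0],[0,0,0,0],[0,0,0,0],[0,0,0,0]]]}}

```text
t: 3.43
position: [518.1, 274.8, 5.6]
tool_rot: [0.303, 3.125, 0.001]
wrist_force: [-0.7, -0.3, 5.7]
grip_width: 30.6
grasp_force: 40.7
```

{"method": "drive_tool", "body": {"deltas": [[[0,0,-20,0],[0,0,-45,0],[0,0,-70,0],[0,0,-90,0],[0,0,-90,0]]]}}

```text
t: 3.85
position: [519.5, 275.3, 98.5]
tool_rot: [0.302, 3.121, 0.004]
wrist_force: [0.4, 0.4, -0.8]
grip_width: 30.7
grasp_force: 40.2
```

```bash
python3 - <<'E'
from h import *
T=optics.camera("top");S=optics.camera("side")
cv2.imwrite("pics/p1.png",np.hstack([T[150:350,100:460],S[150:350,200:560]])[:,:,::-1])
z=readout.read_state()["position"][2]
for cam,im,bt in(("top",T,(160,180,520,320)),("side",S,(230,150,380,380))):
    for c in blobs(im,"copper",20,bt): print(cam,cv2.boundingRect(c),rect(cam,c,14),rect(cam,c,z-5.6+14))
plan([((506.4,-19.8,95),189.7)])
E
```

```text
top (219, 246, 10, 15) [501.5 290.2  32.6  19.7 -11. ] [491.1 274.4  30.4  18.4 -11. ]
top (220, 198, 18, 32) [591.9 280.1  69.3  35.3 -11.1] [575.4 264.9  64.6  32.9 -11.1]
side (257, 331, 96, 37) [475.8 390.9 177.6  43.1  -9.9] [460.8 479.  155.5  37.7  -9.9]
side (293, 266, 44, 23) [492.8 172.5 102.   54.  -11.3] [475.6 287.8  89.3  47.3 -11.3]
side (247, 257, 36, 21) [598.  151.1  89.7  54.8 -11.3] [567.8 269.1  78.5  48.  -11.3]
at [517.4 274.5  94.5] yaw 168.9 t 3.95 F [ 0.7 -0.  -2. ] w 30.6
  [-22.8, -145.5, -0.2, -10.4]
  [3.8, -147.2, -0.2, -10.4]
```

View pics/p1.png

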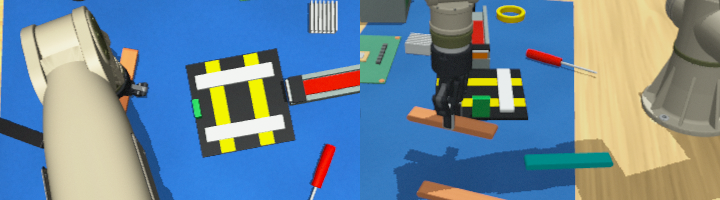

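{"method": "drive_tool", "body": {"deltas": [[[-23,-145.5,0,-10.4],[-23,-145.5,0,-10.4],[-23,-145.5,0,-10.4],[-23,-145.5,0,-10.4],[-23,-145.5,0,-10.4]]]}}

```text
t: 4.37
position: [509.6, 122.7, 92.0]
tool_rot: [-0.026, -3.137, 0.004]
wrist_force: [0.5, 0.3, -2.0]
grip_width: 30.4
grasp_force: 40.4
```

{"method": "drive_tool", "body": {"deltas": [[[4,-147,0,-10.4],[4,-147,0,-10.4],[4,-147,0,-10.4],[4,-147,0,-10.4],[4,-147,0,-10.4]]]}}

```text
t: 4.78
position: [505.0, -23.8, 92.5]
tool_rot: [0.258, -3.128, 0.002]
wrist_force: [-0.5, -0.8, -2.1]
grip_width: 30.9
grasp_force: 40.6
```

{"method": "drive_tool", "body": {"deltas": [[[0,0,35,0],[0,0,50,0],[0,0,50,0],[0,0,50,0],[0,0,50,0]]]}}

```text
t: 5.2
position: [506.0, -19.3, 44.3]
tool_rot: [0.268, -3.13, -0.0]
wrist_force: [0.3, -0.1, -2.2]
grip_width: 30.6
grasp_force: 40.6
```

```bash
python3 - <<'E'
from h import *
T=optics.camera("top");S=optics.camera("side")
cv2.imwrite("pics/p2.png",np.hstack([cv2.resize(T[190:310,270:410],None,fx=2.8,fy=2.8),cv2.resize(S[190:310,240:380],None,fx=2.8,fy=2.8)])[:,:,::-1])
p=readout.read_state()["position"];z=p[2]
for cam,im,bt in(("top",T,(280,180,420,320)),("side",S,(250,190,390,300))):
    for c in blobs(im,"copper",20,bt): print(cam,cv2.boundingRect(c),rect(cam,c,z-5.6+14))
plan([((506.4,-19.8,45),189.7)])
E
```

```text
side (324, 213, 32, 11) [457.3 -19.1  76.3  47.4   9.6]
side (282, 213, 34, 12) [5.556e+02 3.000e-01 7.910e+01 5.140e+01 1.160e+01]
at [507.  -19.5  45.2] yaw -170.2 t 5.3 F [ 0.4 -0.5 -2. ] w 30.3
  [0.7, -0.2, 0.2, 0.1]
```

View pics/p2.png

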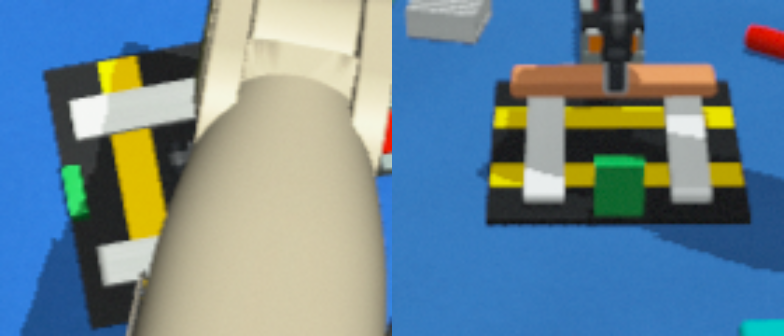

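The bar is held level over the near mark, spanning px 282–356 in the side view, in line with the plate. Lowering it.

{"method": "drive_tool", "body": {"deltas": [[[0.7,0,6,0],[0.7,0,11,0],[0.7,0,14,0],[0.7,0,16,0],[0.7,0,17,0]]]}}

```text
t: 5.72
position: [505.0, -19.8, 27.5]
tool_rot: [0.266, -3.13, -0.0]
wrist_force: [-3.6, 0.9, 12.7]
grip_width: 30.8
grasp_force: 42.1
```

{"method": "drive_tool", "body": {"deltas": [[[0,0,0.5,0],[0,0,0.8,0],[0,0,0.8,0]]]}}

```text
t: 5.97
position: [505.0, -19.8, 27.5]
tool_rot: [0.267, -3.13, -0.0]
wrist_force: [-4.2, 0.0, 9.7]
grip_width: 30.7
grasp_force: 41.8
```

{"method": "drive_tool", "body": {"deltas": [[[0,0,-1,0],[0,0,-1.5,0],[0,0,-1.5,0]]]}}

```text
t: 6.22
position: [505.5, -20.0, 28.0]
tool_rot: [-0.266, 3.13, -0.0]
wrist_force: [-0.1, 0.2, -2.5]
grip_width: 30.9
grasp_force: 40.6
```

{"method": "drive_tool", "body": {"deltas": [[[0,0,0,0],[0,0,0,0],[0,0,0,0],[0,0,0,0]]], "fingers": 0.2}}

```text
t: 6.55
position: [505.5, -19.9, 28.0]
tool_rot: [-0.266, 3.13, -0.0]
wrist_force: [0.3, -0.4, -0.3]
grip_width: 51.4
grasp_force: 0.0
```

{"method": "drive_tool", "body": {"deltas": [[[0,0,-10,0],[0,0,-30,0],[0,0,-60,0],[0,0,-80,0],[0,0,-80,0]]]}}

```text
t: 6.97
position: [508.5, -20.5, 113.1]
tool_rot: [-0.266, 3.123, -0.004]
wrist_force: [0.5, 0.1, 0.4]
grip_width: 51.3
grasp_force: 0.0
```

```bash
python3 - <<'E'
from h import *
plan([((474.9,384,106),170.4),((474.9,384,60),170.4)])
E
```

```text
at [508.5 -20.5 113.1] yaw -170.3 t 6.97 F [0.5 0.1 0.4] w 51.3
  [-11.8, 134.8, 2.4, 6.4]
  [3.4, 135.2, 2.4, 6.4]
  [18.6, 134.0, 2.4, 6.4]
  [0.0, 0.0, 46.0, -0.0]
```

{"method": "drive_tool", "body": {"deltas": [[[-12,135,0,6.4],[-12,135,0,6.4],[-12,135,0,6.4],[-12,135,0,6.4],[-12,135,0,6.4]]]}}

```text
t: 7.38
position: [493.5, 118.2, 108.1]
tool_rot: [0.099, -3.14, -0.001]
wrist_force: [0.3, -0.5, 0.1]
grip_width: 51.3
grasp_force: 0.0
```

{"method": "drive_tool", "body": {"deltas": [[[3,135,0,6.4],[3,135,0,6.4],[3,135,0,6.4],[3,135,0,6.4],[3,135,0,6.4]]], "fingers": 1}}

```text
t: 7.8
position: [483.4, 251.8, 107.9]
tool_rot: [0.078, 3.14, 0.0]
wrist_force: [-0.2, -0.2, 0.3]
grip_width: 85.0
grasp_force: 0.0
```

{"method": "drive_tool", "body": {"deltas": [[[18.5,134,15,6.4],[18.5,134,30,6.4],[18.5,134,46,6.4],[18.5,134,46,6.4],[18.5,134,46,6.4]]]}}

```text
t: 8.22
position: [471.1, 385.3, 59.1]
tool_rot: [-0.255, -3.128, 0.003]
wrist_force: [0.0, -0.7, -0.9]
grip_width: 85.2
grasp_force: 0.0
```

{"method": "drive_tool", "body": {"deltas": [[[0,0,0,0],[0,0,0,0]]]}}

```text
t: 8.38
position: [472.9, 382.7, 62.1]
tool_rot: [-0.262, -3.131, 0.002]
wrist_force: [0.5, 0.9, 0.5]
grip_width: 85.6
grasp_force: 0.0
```

```bash
python3 - <<'E'
from h import *
T=optics.camera("top");S=optics.camera("side")
plan([((474.9,384,5),170.4)])
for cam,im,bt in(("top",T,(280,180,420,320)),("side",S,(250,190,390,300))):
    for col in("copper","silver","yellow"):
        for c in blobs(im,col,20,bt): print(cam,col,cv2.boundingRect(c),rect(cam,c,dict(copper=36,silver=22,yellow=8)[col]))
cv2.imwrite("pics/p3.png",np.hstack([cv2.resize(T[190:310,270:410],None,fx=2.8,fy=2.8),cv2.resize(S[190:310,240:380],None,fx=2.8,fy=2.8)])[:,:,::-1])
E
```

```text
at [473.3 382.9  62.8] yaw 170.4 t 8.48 F [ 0.5 -0.5 -0.3] w 85.3
  [-1.4, 1.3, 57.8, -0.0]
top silver (305, 269, 53, 23) [433.6  44.9 116.4  31.4 -81. ]
top silver (371, 265, 14, 15) [450.2 -59.5  31.3  26.1   9.6]
top silver (407, 244, 13, 6) [ 507.1 -142.3   28.     9.7  -81.5]
top silver (403, 223, 17, 6) [ 555.7 -139.    38.1    8.   -80.6]
top silver (295, 217, 53, 23) [553.1  65.2 117.7  31.6 -80.4]
top silver (360, 212, 14, 15) [570.5 -38.5  31.3  25.5   9.7]
top yellow (320, 288, 16, 15) [400.9  54.2  32.9  28.3 -79.7]
top yellow (359, 286, 16, 9) [410.  -35.6  32.6  16.2 -80.7]
top yellow (310, 236, 21, 39) [491.8  69.8  86.7  33.2   9.6]
top yellow (305, 210, 16, 13) [582.6  85.2  33.   25.7 -79.5]
top yellow (343, 203, 15, 8) [604.3  -1.9  33.1  12.  -79.5]
side copper (329, 219, 27, 11) [449.3 -21.1  64.8  46.9   9.6]
side silver (338, 230, 16, 30) [434.8  45.1 123.5  32.3 -81.5]
side yellow (354, 248, 12, 9) [400.   52.8  33.3  25.7 -80.6]
side yellow (330, 248, 9, 9) [459.1  62.5  33.9  19.1 -82.8]
side yellow (275, 248, 9, 9) [587.3  83.7  33.7  19.  -78.5]
side yellow (330, 231, 7, 5) [471.6 -19.7  19.   15.1 -82.8]
side yellow (352, 228, 10, 8) [414.2 -36.5  34.1  22.6 -84.7]
side yellow (277, 228, 6, 8) [604.5  -4.6  33.   12.6 -78.4]
```

View pics/p3.png

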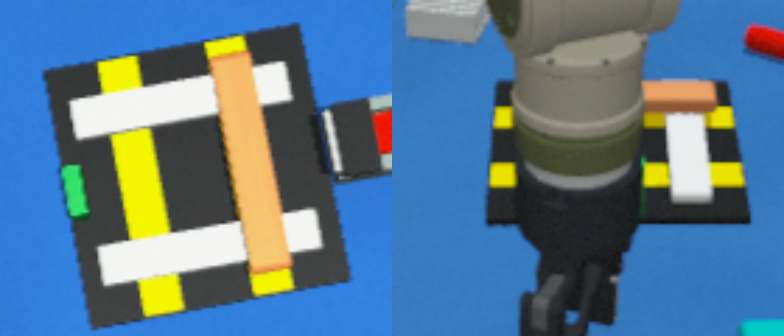

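The copper bar lies across both silver bars over the near mark (crop px about 230–290, 55–270), and it looks parallel to the mark. Next, grasp the second bar and remeasure the first.

{"method": "drive_tool", "body": {"deltas": [[[-1.4,1.3,20,0],[-1.4,1.3,36,0],[-1.4,1.3,48,0],[-1.4,1.3,54,0],[-1.4,1.3,58,0]]]}}

```text
t: 8.9
position: [474.2, 384.4, 3.9]
tool_rot: [-0.262, -3.13, 0.001]
wrist_force: [-0.8, -0.5, 0.7]
grip_width: 85.7
grasp_force: 0.0
```

{"method": "drive_tool", "body": {"deltas": [[[0,0,0,0],[0,0,0,0],[0,0,0,0],[0,0,0,0],[0,0,0,0]]], "fingers": -0.6}}

```text
t: 9.32
position: [474.5, 386.1, 5.0]
tool_rot: [0.259, 3.129, 0.002]
wrist_force: [1.1, -0.2, -0.1]
grip_width: 30.9
grasp_force: 40.4
```

{"method": "drive_tool", "body": {"deltas": [[[0,0,0,0],[0,0,0,0],[0,0,0,0]]]}}

```text
t: 9.57
position: [474.5, 386.2, 5.0]
tool_rot: [0.259, 3.129, 0.002]
wrist_force: [-0.9, -0.7, 5.4]
grip_width: 31.0
grasp_force: 41.0
```

```bash
python3 - <<'E'
from h import *
T=optics.camera("top")
print(cv2.cvtColor(T,cv2.COLOR_RGB2HSV)[250,360:366])
RNG['copper']=((5,90,120),(18,215,255))
for c in blobs(T,"copper",20,(280,180,420,320)): print(cv2.boundingRect(c),rect("top",c,36))
print("near pred px", proj("top",(506.4,-18.8,36)))
print(readout.read_state()["position"])
E
```

```text
[[ 19 143 246]
 [ 19 144 246]
 [ 19 141 246]
 [ 18 142 245]
 [ 18 145 246]
 [ 18 145 246]]
(345, 208, 30, 80) [505.2 -19.1 177.6  34.1   9.8]
near pred px [358.94743688 246.65792096]
[474.5277826  386.13711512   5.00661508]
```

{"method": "drive_tool", "body": {"deltas": [[[0,0,-20,0],[0,0,-50,0],[0,0,-90,0],[0,0,-95,0],[0,0,-95,0]]]}}

```text
t: 10.03
position: [475.7, 386.9, 102.0]
tool_rot: [0.259, 3.126, 0.005]
wrist_force: [0.3, 0.5, -2.8]
grip_width: 30.7
grasp_force: 40.4
```

{"method": "drive_tool", "body": {"deltas": [[[0,0,0,0],[0,0,0,0]]]}}

```text
t: 10.2
position: [472.4, 384.8, 96.8]
tool_rot: [-0.259, -3.128, 0.004]
wrist_force: [-0.5, -0.2, -4.0]
grip_width: 30.9
grasp_force: 40.3
```

```bash
python3 - <<'E'
from h import *
plan([((491.8,68.8,98),189.8),((491.8,68.8,45),189.8)])
E
```

```text
at [472.4 384.8  96.8] yaw 170.5 t 10.2 F [-0.5 -0.2 -4. ] w 30.9
  [-35.5, -154.3, -0.6, -9.6]
  [-9.2, -158.0, -0.6, -9.6]
  [-0.0, 0.0, 53.0, -0.0]
```

{"method": "drive_tool", "body": {"deltas": [[[-35.5,-154,0,-9.6],[-35.5,-154,0,-9.6],[-35.5,-154,0,-9.6],[-35.5,-154,0,-9.6],[-35.5,-154,0,-9.6]]]}}

```text
t: 10.62
position: [481.5, 222.0, 96.5]
tool_rot: [-0.005, -3.136, 0.007]
wrist_force: [-0.5, -0.5, -2.6]
grip_width: 30.6
grasp_force: 40.8
```

{"method": "drive_tool", "body": {"deltas": [[[-9.2,-158,0,-9.6],[-9.2,-158,0,-9.6],[-9.2,-158,0,-9.6],[-9.2,-158,0,-9.6],[-9.2,-158,0,-9.6]]]}}

```text
t: 11.03
position: [492.3, 64.3, 97.2]
tool_rot: [0.255, -3.128, 0.004]
wrist_force: [0.2, 1.1, -2.7]
grip_width: 30.7
grasp_force: 41.1
```

{"method": "drive_tool", "body": {"deltas": [[[0,0,15,0],[0,0,40,0],[0,0,50,0],[0,0,50,0],[0,0,50,0]]]}}

```text
t: 11.45
position: [491.5, 70.3, 47.7]
tool_rot: [0.267, -3.126, -0.001]
wrist_force: [-0.5, -1.0, -1.2]
grip_width: 30.8
grasp_force: 41.1
```

```bash
python3 - <<'E'
from h import *
plan([((491.8,68.8,27.5),189.8)])
S=optics.camera("side");z=44.5
RNG['copper']=((5,90,120),(20,215,255))
for c in blobs(S,"copper",20,(250,190,390,300)): print(cv2.boundingRect(c),rect("side",c,readout.read_state()["position"][2]-5+14))
E
```

```text
at [491.5  70.3  47.7] yaw -170.2 t 11.45 F [-0.5 -1.  -1.2] w 30.8
  [-0.1, -1.6, 20.2, -0.0]
(325, 231, 34, 13) [442.4  70.9  77.1  50.5   9.4]
(327, 219, 29, 11) [449.3  14.5  68.5  45.5   9.5]
(281, 219, 36, 25) [544.5  60.6 104.5  80.  -80.4]
```

{"method": "drive_tool", "body": {"deltas": [[[0,-1.4,7,0],[0,-1.4,12,0],[0,-1.4,15.5,0],[0,-1.4,17.5,0],[0,-1.4,18.5,0]]]}}

```text
t: 11.92
position: [493.1, 68.6, 30.2]
tool_rot: [0.267, -3.13, 0.0]
wrist_force: [0.0, -0.1, -2.3]
grip_width: 30.3
grasp_force: 41.1
```

{"method": "drive_tool", "body": {"deltas": [[[0,0,0,0],[0,0,0,0]]]}}

```text
t: 12.08
position: [493.4, 68.5, 30.6]
tool_rot: [-0.266, 3.13, -0.0]
wrist_force: [0.0, 0.5, -3.1]
grip_width: 30.6
grasp_force: 41.1
```

{"method": "drive_tool", "body": {"deltas": [[[1.3,0,1,0],[1.3,0,2,0],[1.3,0,2.8,0],[1.3,0,3.4,0],[1.3,0,3.4,0]]]}}

```text
t: 12.5
position: [492.0, 68.3, 27.1]
tool_rot: [-0.266, 3.13, -0.0]
wrist_force: [-0.7, 0.3, -2.5]
grip_width: 30.8
grasp_force: 41.1
```

{"method": "drive_tool", "body": {"deltas": [[[0,0,0.4,0],[0,0,0.4,0]]]}}

```text
t: 12.67
position: [492.0, 68.3, 27.0]
tool_rot: [-0.266, 3.13, -0.0]
wrist_force: [-0.7, 0.3, 1.2]
grip_width: 30.7
grasp_force: 41.6
```

{"method": "drive_tool", "body": {"deltas": [[[0,0,0,0],[0,0,0,0],[0,0,0,0],[0,0,0,0]]], "fingers": 0}}

```text
t: 13.0
position: [492.3, 68.3, 26.8]
tool_rot: [-0.266, 3.13, -0.0]
wrist_force: [0.2, 0.7, -0.4]
grip_width: 42.9
grasp_force: 0.0
```

{"method": "drive_tool", "body": {"deltas": [[[0,0,-10,0],[0,0,-30,0],[0,0,-60,0],[0,0,-90,0],[0,0,-100,0]]]}}

```text
t: 13.42
position: [494.4, 68.3, 131.5]
tool_rot: [-0.266, 3.124, -0.001]
wrist_force: [1.7, 0.2, 0.4]
grip_width: 42.4
grasp_force: 0.0
```

```bash
python3 - <<'E'
from h import *
plan([((550.2+15.2,-277.4-88.7,127),189.8)])
E
```

```text
at [494.4  68.3 131.5] yaw -170.3 t 13.42 F [1.7 0.2 0.4] w 42.4
  [1.2, -146.7, 1.5, -0.0]
  [1.2, -146.7, 1.5, -0.0]
  [1.3, -146.7, 1.5, -0.0]
```

{"method": "drive_tool", "body": {"deltas": [[[1.5,-192.5,0,0],[1.5,-192.5,0,0],[1.5,-192.5,0,0],[1.5,-192.5,0,0],[1.5,-192.5,0,0]]], "fingers": -1}}

```text
t: 13.83
position: [523.7, -125.3, 127.2]
tool_rot: [-0.263, 3.129, -0.003]
wrist_force: [-0.3, -0.5, -0.2]
grip_width: 0.3
grasp_force: 0.0
```

{"method": "drive_tool", "body": {"deltas": [[[1.5,-192.5,10,0],[1.5,-192.5,20,0],[1.5,-192.5,30,0],[1.5,-192.5,40,0],[1.5,-192.5,45,0]]]}}

```text
t: 14.25
position: [554.9, -315.6, 82.2]
tool_rot: [-0.264, 3.128, -0.004]
wrist_force: [0.9, 0.0, 0.9]
grip_width: -0.4
grasp_force: 0.0
```

{"method": "drive_tool", "body": {"deltas": [[[0,0,0,0],[0,0,0,0],[0,0,0,0]]]}}

```text
t: 14.5
position: [553.6, -311.0, 81.5]
tool_rot: [0.266, -3.129, -0.002]
wrist_force: [1.1, 0.2, 1.3]
grip_width: 0.1
grasp_force: 0.0
```

```bash
python3 - <<'E'
from h import *
T=optics.camera("top");S=optics.camera("side")
plan([((556.3,-311.6,82),189.7)])
RNG['copper']=((5,90,120),(20,215,255))
for cam,im,bt in(("top",T,(280,180,520,320)),("side",S,(250,140,390,300))):
    for col in("copper","red"):
        for c in blobs(im,col,20,bt): print(cam,col,cv2.boundingRect(c),rect(cam,c,dict(copper=36,red=50.5)[col]))
for k in(-227,-192): print(k,[proj("top",np.array((518,-87.8,56))+k*U+v*V) for v in(-19,19)])
cv2.imwrite("pics/p4.png",np.hstack([cv2.resize(T[180:330,280:540],(520,300)),cv2.resize(S[140:290,260:400],(280,300))])[:,:,::-1])
E
```

```text
at [ 554.3 -310.4   82.5] yaw -170.2 t 14.6 F [-0.2 -0.2 -0.9] w 0.1
  [-1.8, -1.5, 0.5, 0.1]
top copper (306, 214, 28, 81) [492.5  69.4 177.9  34.5   9.4]
top copper (345, 208, 29, 76) [507.4 -18.7 173.2  34.2   9.7]
top red (419, 295, 16, 25) [ 370.  -162.1   52.5   21.3  -22.7]
top red (403, 219, 74, 26) [ 536.4 -198.1  161.1   31.1  -80.5]
side copper (281, 238, 77, 13) [493.8  76.  176.9  50.1   9.5]
side copper (283, 219, 73, 12) [506.1  -9.3 177.   51.3   9.6]
side copper (357, 140, 33, 3) [ 404.2 -554.7  106.2   16.6   10.4]
side red (367, 200, 23, 13) [ 365.3 -101.7   72.5   37.   -22.9]
side red (313, 171, 10, 22) [ 539.1 -210.   126.3   25.1  -81.2]
-227 [array([489.03560245, 212.64445776]), array([492.8203833 , 229.26591361])]
-192 [array([473.63606672, 215.53144242]), array([477.36649631, 232.17322915])]
```

View pics/p4.png

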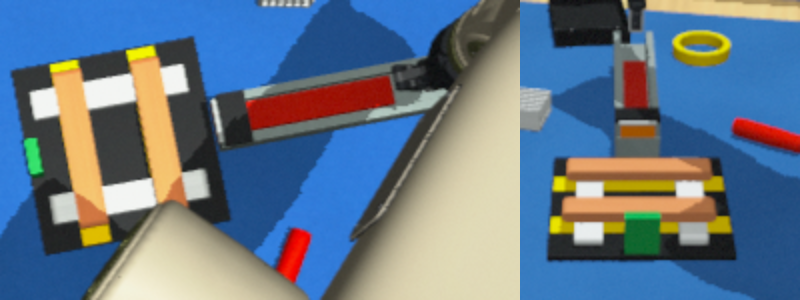

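Both copper bars are square over their marks (within 1 mm). The pusher tip is behind the red bar, near px (480,218). Lowering it into the channel.

{"method": "drive_tool", "body": {"deltas": [[[-1.8,0,10,0],[-1.8,0,22,0],[-1.8,0,32,0],[-1.8,0,38,0],[-1.8,0,40.5,0]]]}}

```text
t: 15.02
position: [555.3, -310.1, 39.8]
tool_rot: [0.268, -3.129, -0.002]
wrist_force: [0.0, 0.4, 0.6]
grip_width: 0.2
grasp_force: 0.0
```

{"method": "drive_tool", "body": {"deltas": [[[0,2,0,0],[0,5,0,0],[0,8,0,0],[0,11,0,0],[0,14,0,0]]]}}

```text
t: 15.43
position: [553.7, -297.4, 41.7]
tool_rot: [-0.267, 3.13, -0.001]
wrist_force: [0.4, -0.3, -0.8]
grip_width: 0.1
grasp_force: 0.0
```

{"method": "drive_tool", "body": {"deltas": [[[0,3,0,0],[0,6,0,0],[0,9,0,0],[0,12,0,0],[0,15,0,0]]]}}

```text
t: 15.85
position: [551.2, -282.9, 41.4]
tool_rot: [-0.266, 3.13, -0.001]
wrist_force: [-0.0, -0.8, 1.0]
grip_width: -0.2
grasp_force: 0.7
```

{"method": "drive_tool", "body": {"deltas": [[[0,4,0,0],[0,9,0,0],[0,14,0,0],[0,19,0,0],[0,24,0,0]]]}}

```text
t: 16.27
position: [547.1, -259.0, 41.4]
tool_rot: [-0.266, 3.13, -0.002]
wrist_force: [0.5, -2.6, 1.3]
grip_width: -0.2
grasp_force: 1.5
```

{"method": "drive_tool", "body": {"deltas": [[[0,5,0,0],[0,10,0,0],[0,15,0,0],[0,20,0,0],[0,25,0,0]]]}}

```text
t: 16.68
position: [542.7, -234.1, 41.3]
tool_rot: [-0.266, 3.13, -0.0]
wrist_force: [0.5, -3.6, 2.2]
grip_width: 0.1
grasp_force: 1.8
```

{"method": "drive_tool", "body": {"deltas": [[[0,5,0,0],[0,10,0,0],[0,15,0,0],[0,20,0,0],[0,25,0,0]]]}}

```text
t: 17.1
position: [538.5, -209.4, 41.3]
tool_rot: [-0.266, 3.13, -0.0]
wrist_force: [0.4, -3.0, 2.9]
grip_width: 0.0
grasp_force: 2.1
```

{"method": "drive_tool", "body": {"deltas": [[[0,5,0,0],[0,10,0,0],[0,15,0,0],[0,18,0,0],[0,20,0,0]]]}}

```text
t: 17.52
position: [535.1, -189.7, 41.3]
tool_rot: [-0.267, 3.13, -0.0]
wrist_force: [-0.8, -3.2, 2.8]
grip_width: 0.2
grasp_force: 2.2
```

```bash
cat >> h.py <<'E'
RNG['copper']=((5,90,120),(20,215,255))
M=np.array([518,-87.8,0])
def su(p): d=np.array([p[0],p[1],0])-M;return round(d@U,1),round(d@V,1)
def look(*cams):
    for cam in cams:
        im=optics.camera(cam)
        for col in("copper","red"):
            for c in blobs(im,col,20,(280,180,520,320) if cam=="top" else (250,140,390,300)):
                z=dict(copper=36,red=50.5)[col];r=rect(cam,c,z)
                P=np.array([su(ray(cam,p,z)) for p in c[:,0,:].astype(float)])
                print(cam,col,r,"st c",su(r),"u",P[:,0].min(),P[:,0].max(),"v",P[:,1].min(),P[:,1].max())
        yield im
E
python3 - <<'E'
from h import *
for im in look("top","side"):pass
cv2.imwrite("pics/p5.png",cv2.resize(im[180:280,260:380],(720,600))[:,:,::-1])
s=readout.read_state();print(s["position"],su(s["position"]),s["wrist_force"])
E
```

```text
top copper [455.  -27.4  76.   33.8   9.7] st c (np.float64(70.2), np.float64(51.9)) u 53.2 87.0 v 14.0 89.9
top copper [492.5  69.4 177.7  34.5   9.4] st c (np.float64(159.2), np.float64(-1.4)) u 141.9 176.7 v -90.3 87.4
top copper [558.4  -9.8  69.6  34.4   9.7] st c (np.float64(70.1), np.float64(-53.0)) u 52.9 87.3 v -87.8 -18.1
top red [509.1 -32.7  59.2  31.9 -80.4] st c (np.float64(55.8), np.float64(-0.5)) u 26.3 85.5 v -16.5 15.5
top red [ 527.2 -146.5   56.3   30.6  -80.6] st c (np.float64(-59.4), np.float64(0.8)) u -87.5 -31.3 v -14.5 16.2
side copper [493.5  75.8 177.6  50.1   9.4] st c (np.float64(165.4), np.float64(-3.4)) u 140.1 190.9 v -92.1 85.4
side copper [506.1  -9.2 177.   51.4   9.6] st c (np.float64(79.5), np.float64(-1.5)) u 53.6 105.3 v -90.0 86.9
side copper [ 404.2 -554.7  106.2   16.6   10.4] st c (np.float64(-441.0), np.float64(190.8)) u -450.0 -433.2 v 137.6 243.9
side red [509.4 -25.7  67.7  27.7 -81.2] st c (np.float64(62.7), np.float64(-2.0)) u 29.0 96.4 v -16.3 12.3
side red [ 365.3 -101.8   72.5   37.2  -22.9] st c (np.float64(11.9), np.float64(152.9)) u -17.6 44.1 v 123.5 180.2
side red [ 530.2 -156.4   28.3   26.7  -80.1] st c (np.float64(-69.7), np.float64(-0.5)) u -83.8 -55.5 v -13.8 12.9
[ 535.03406691 -189.52401787   41.23307901] (np.float64(-103.1), np.float64(0.4)) [ 0.22989106 -1.27787175  3.11809509]
```

View pics/p5.png

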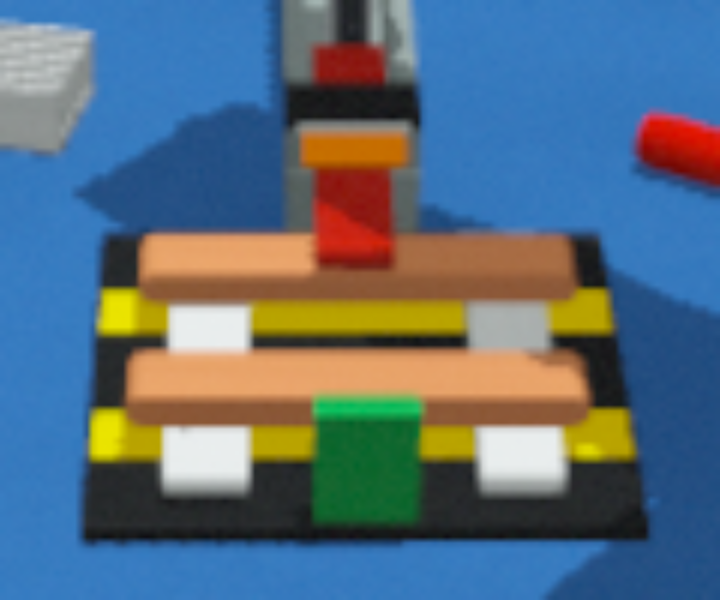

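The red bar's tip is on the near copper bar (side view about px (319,224)) and nothing else has moved. I'll push 44 mm more, which stops short of the far bar.

{"method": "drive_tool", "body": {"deltas": [[[0,4,0,0],[0,9,0,0],[0,14,0,0],[0,19,0,0],[0,24,0,0]]]}}

```text
t: 18.03
position: [531.0, -166.0, 41.3]
tool_rot: [-0.266, 3.13, -0.0]
wrist_force: [1.4, -3.0, 2.8]
grip_width: -0.4
grasp_force: 2.5
```

{"method": "drive_tool", "body": {"deltas": [[[0,5,0,0],[0,10,0,0],[0,15,0,0],[0,18,0,0],[0,20,0,0]]]}}

```text
t: 18.45
position: [527.6, -146.2, 41.2]
tool_rot: [0.267, -3.13, 0.0]
wrist_force: [0.7, -3.7, 2.8]
grip_width: 0.2
grasp_force: 2.7
```

{"method": "drive_tool", "body": {"deltas": [[[0,-4,0,0],[0,-8,-10,0],[0,-8,-40,0],[0,-8,-70,0],[0,-8,-80,0]]]}}

```text
t: 18.87
position: [530.3, -155.2, 125.0]
tool_rot: [-0.266, 3.127, -0.001]
wrist_force: [1.1, -0.4, 1.2]
grip_width: 0.2
grasp_force: 0.0
```

```bash
python3 - <<'E'
from h import *
for im in look("top","side"):pass
p=M+113*U; plan([((p[0],p[1],120),99.7),((p[0],p[1],40),99.7)])
print(np.round(readout.read_state()["joints"],2))
E
```

```text
top copper [454.9 -27.3  75.8  33.8   9.1] st c (np.float64(70.3), np.float64(52.0)) u 53.2 87.0 v 14.0 89.9
top copper [492.5  69.4 177.7  34.5   9.4] st c (np.float64(159.2), np.float64(-1.4)) u 141.9 176.7 v -90.3 87.4
top copper [558.7  -9.7  69.2  34.1   9.2] st c (np.float64(70.1), np.float64(-53.3)) u 52.9 87.3 v -87.8 -18.5
top red [505.4  -9.9 105.3  32.1 -80.8] st c (np.float64(78.9), np.float64(-0.7)) u 26.3 131.5 v -17.0 15.7
top red [ 518.7 -126.1   20.1   15.4   -1. ] st c (np.float64(-37.9), np.float64(5.8)) u -45.6 -31.2 v -5.6 16.2
side copper [493.8  76.  176.9  50.1   9.5] st c (np.float64(165.5), np.float64(-3.7)) u 140.1 190.9 v -92.1 84.7
side copper [455.  -17.8  74.   51.4   9.6] st c (np.float64(79.6), np.float64(50.3)) u 53.8 105.3 v 13.3 87.3
side copper [ 5.579e+02 -5.000e-01  7.200e+01  5.130e+01  9.600e+00] st c (np.float64(79.3), np.float64(-54.0)) u 53.6 105.0 v -90.0 -18.0
side copper [ 404.2 -554.7  106.2   16.6   10.4] st c (np.float64(-441.0), np.float64(190.8)) u -450.0 -433.2 v 137.6 243.9
side red [506.3  -3.6 112.6  26.6 -82.2] st c (np.float64(85.0), np.float64(-2.7)) u 29.0 141.2 v -16.8 12.3
side red [ 365.3 -101.8   72.5   37.2  -22.9] st c (np.float64(11.9), np.float64(152.9)) u -17.6 44.1 v 123.5 180.2
at [ 530.4 -155.3  123.6] yaw -170.3 t 18.97 F [-0.1 -0.1  0.2] w 0.1
  [0.3, 60.5, 1.2, 30.0]
  [30.5, 52.3, 1.2, 30.0]
  [52.6, 30.0, 1.2, 30.0]
  [0.0, 0.0, 80.0, -0.0]
[-0.43  0.32 -0.21  1.03  0.   -0.6 ]
```

{"method": "drive_tool", "body": {"deltas": [[[0.3,60.5,0,30],[0.3,60.5,0,30],[0.3,60.5,0,30],[0.3,60.5,0,30],[0.3,60.5,0,30]]], "fingers": 0.5}}

```text
t: 19.38
position: [517.0, -94.0, 119.4]
tool_rot: [-0.559, -3.088, -0.001]
wrist_force: [-0.1, -0.8, -0.7]
grip_width: 60.6
grasp_force: 0.0
```

{"method": "drive_tool", "body": {"deltas": [[[30.5,52,0,30],[30.5,52,0,30],[30.5,52,0,30],[30.5,52,0,30],[30.5,52,0,30]]]}}

```text
t: 19.8
position: [506.3, -34.7, 119.3]
tool_rot: [-1.339, -2.838, 0.001]
wrist_force: [0.0, -0.3, 0.2]
grip_width: 63.8
grasp_force: 0.0
```

{"method": "drive_tool", "body": {"deltas": [[[52.5,30,0,30],[52.5,30,0,30],[52.5,30,0,30],[52.5,30,0,30],[52.5,30,0,30]]]}}

```text
t: 20.22
position: [495.8, 24.6, 119.3]
tool_rot: [-2.028, -2.395, 0.003]
wrist_force: [-0.9, 0.0, -0.5]
grip_width: 63.9
grasp_force: 0.0
```

{"method": "drive_tool", "body": {"deltas": [[[0,0,20,0],[0,0,40,0],[0,0,50,0],[0,0,50,0],[0,0,50,0]]]}}

```text
t: 20.63
position: [496.1, 23.9, 70.0]
tool_rot: [-2.023, -2.399, 0.003]
wrist_force: [0.4, -0.2, 0.8]
grip_width: 64.3
grasp_force: 0.0
```

```bash
python3 - <<'E'
from h import *
p=M+113*U; plan([((p[0],p[1],42.5),99.7)])
E
```

```text
at [496.1  23.9  70. ] yaw 99.7 t 20.63 F [ 0.4 -0.2  0.8] w 64.3
  [-0.8, 2.8, 27.5, 0.0]
```

{"method": "drive_tool", "body": {"deltas": [[[-0.8,2.5,8,0],[-0.8,2.5,15,0],[-0.8,2.5,21,0],[-0.8,2.5,25,0],[-0.8,2.5,27,0]]]}}

```text
t: 21.05
position: [499.6, 23.5, 43.5]
tool_rot: [-2.025, -2.401, 0.001]
wrist_force: [0.3, 0.1, -0.0]
grip_width: 63.8
grasp_force: 0.0
```

{"method": "drive_tool", "body": {"deltas": [[[0,0,0,0],[0,0,0,0],[0,0,0,0]]]}}

```text
t: 21.3
position: [500.2, 23.5, 44.4]
tool_rot: [2.025, 2.402, 0.0]
wrist_force: [1.3, 0.0, -0.4]
grip_width: 64.1
grasp_force: 0.0
```

```bash
python3 - <<'E'
from h import *
p=M+113*U; plan([((p[0],p[1],42.5),99.7)])
E
```

```text
at [500.2  23.5  44.4] yaw 99.7 t 21.3 F [ 1.3  0.  -0.4] w 64.1
  [0.3, -1.2, 1.9, 0.0]
```

{"method": "drive_tool", "body": {"deltas": [[[0,-1,1,0],[0,-1,1.6,0],[0,-1,1.6,0],[0,-1,1.6,0]]]}}

```text
t: 21.63
position: [499.0, 23.3, 42.6]
tool_rot: [2.025, 2.402, -0.0]
wrist_force: [0.2, -0.5, 0.9]
grip_width: 64.0
grasp_force: 0.0
```

{"method": "drive_tool", "body": {"deltas": [[[0,0,0,0],[0,0,0,0],[0,0,0,0],[0,0,0,0],[0,0,0,0]]], "fingers": -0.6, "newtons": 25}}

```text
t: 22.05
position: [499.3, 23.3, 42.8]
tool_rot: [2.025, 2.402, 0.0]
wrist_force: [-0.1, 0.1, 3.1]
grip_width: 30.9
grasp_force: 26.6
```

{"method": "drive_tool", "body": {"deltas": [[[0,0,-0.5,0],[0,0,-1,0],[0,0,-1.5,0],[0,0,-1.5,0],[0,0,-1.5,0]]]}}

```text
t: 22.47
position: [499.0, 23.3, 43.9]
tool_rot: [-2.025, -2.402, 0.0]
wrist_force: [1.2, 0.3, -1.9]
grip_width: 30.9
grasp_force: 26.2
```

```bash
python3 - <<'E'
from h import *
for im in look("side"):pass
cv2.imwrite("pics/p6.png",cv2.resize(im[170:290,260:380],(600,600))[:,:,::-1])
s=readout.read_state();print(s["position"],su(s["position"]),s["wrist_force"],s["grasp_force"])
E
```

```text
side copper [492.8  75.8 178.4  50.1   9.5] st c (np.float64(165.5), np.float64(-2.7)) u 140.1 190.9 v -91.9 86.5
side copper [448.9 -21.2  63.8  46.9   9.5] st c (np.float64(77.3), np.float64(56.9)) u 53.8 100.9 v 25.0 88.9
side copper [560.7  -0.   66.7  51.3   9.6] st c (np.float64(79.3), np.float64(-56.9)) u 53.6 105.0 v -90.2 -23.6
side copper [ 404.2 -554.7  106.2   16.6   10.4] st c (np.float64(-441.0), np.float64(190.8)) u -450.0 -433.2 v 137.6 243.9
side red [503.2  -6.3 117.1  29.  -81.3] st c (np.float64(82.8), np.float64(0.9)) u 24.0 141.2 v -14.4 15.1
side red [ 365.4 -101.6   71.5   38.3  -20.9] st c (np.float64(12.1), np.float64(152.7)) u -17.6 44.1 v 123.5 180.2
[498.95823723  23.3189183   43.88762722] (np.float64(112.7), np.float64(0.0)) [ 0.4661376   0.22482631 -1.92061952] 26.201101333608676
```

View pics/p6.png

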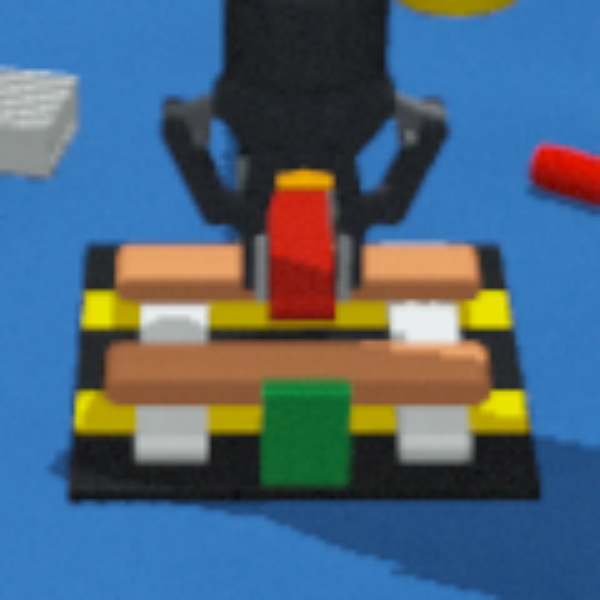

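The red bar is gripped and lifted about 1 mm; its tip (crop about (302,315)) is just short of the far bar. Carrying it forward.

{"method": "drive_tool", "body": {"deltas": [[[3,0,0,0],[7,0,0,0],[12,0,0,0],[17,0,0,0],[22,0,0,0]]]}}

```text
t: 22.93
position: [495.0, 45.6, 44.0]
tool_rot: [-2.025, -2.402, 0.0]
wrist_force: [0.2, -0.9, -2.1]
grip_width: 31.5
grasp_force: 26.2
```

{"method": "drive_tool", "body": {"deltas": [[[5,0,0,0],[10,0,0,0],[15,0,0,0],[19,0,0,0],[22,0,0,0]]]}}

```text
t: 23.35
position: [491.5, 67.2, 44.1]
tool_rot: [-2.024, -2.402, 0.0]
wrist_force: [0.5, -0.5, -2.3]
grip_width: 31.2
grasp_force: 26.2
```

{"method": "drive_tool", "body": {"deltas": [[[3,0,0,0],[6,0,0,0],[9,0,0,0],[11,0,0,0],[12,0,0,0]]]}}

```text
t: 23.77
position: [489.5, 78.7, 44.1]
tool_rot: [2.025, 2.402, -0.0]
wrist_force: [-0.0, -0.8, -3.0]
grip_width: 30.7
grasp_force: 26.2
```

```bash
python3 - <<'E'
from h import *
for im in look("side","top"):pass
s=readout.read_state();print(s["position"],su(s["position"]),s["wrist_force"],s["grasp_force"])
E
```

```text
side copper [438.9  66.8  68.9  50.1   9.4] st c (np.float64(165.7), np.float64(51.9)) u 140.6 190.9 v 17.5 86.5
side copper [544.1  84.3  74.8  50.    9.5] st c (np.float64(165.2), np.float64(-54.7)) u 140.1 190.3 v -92.1 -17.4
side copper [442.9 -22.2  51.6  46.9   9.5] st c (np.float64(77.3), np.float64(63.0)) u 53.9 100.9 v 37.1 88.9
side copper [565.4   0.8  56.8  51.3   9.6] st c (np.float64(79.3), np.float64(-61.7)) u 53.6 105.0 v -90.0 -33.3
side copper [ 404.2 -554.7  106.2   16.6   10.4] st c (np.float64(-441.0), np.float64(190.8)) u -450.0 -433.1 v 137.6 243.9
side red [496.   38.2 119.6  29.3 -79.4] st c (np.float64(127.9), np.float64(0.5)) u 68.2 187.6 v -14.3 15.5
side red [ 365.4 -101.6   71.8   37.9  -21.5] st c (np.float64(12.1), np.float64(152.7)) u -17.6 44.1 v 123.5 180.2
top copper [454.2 -27.8  74.4  34.2   9.7] st c (np.float64(69.9), np.float64(52.8)) u 52.8 87.0 v 15.5 89.9
top copper [557.8  -9.9  70.7  34.4   9.7] st c (np.float64(70.1), np.float64(-52.4)) u 52.9 87.3 v -87.8 -17.0
top red [ 367.  -160.9   58.9   21.3  -22.7] st c (np.float64(-46.6), np.float64(161.2)) u -68.6 -22.7 v 133.5 184.9
top red [506.2 -20.8  83.6  32.  -80.1] st c (np.float64(68.0), np.float64(0.3)) u 26.3 109.7 v -15.6 16.5
[489.52115911  78.81908931  44.05236156] (np.float64(169.0), np.float64(-0.0)) [ 0.10662921  1.00904634 -1.97241856] 26.23029998940183
```

{"method": "drive_tool", "body": {"deltas": [[[2,0,0,0],[4,0,0,0],[6,0,0,0],[8,0,0,0],[9,0,0,0]]]}}

```text
t: 24.28
position: [488.0, 87.6, 44.1]
tool_rot: [2.025, 2.402, -0.0]
wrist_force: [-0.3, -1.8, -1.8]
grip_width: 31.0
grasp_force: 26.2
```

{"method": "drive_tool", "body": {"deltas": [[[0,0,0.5,0],[0,0,1.0,0],[0.5,0,1.2,0],[1,0,1.2,0],[1.5,0,1.2,0]]]}}

```text
t: 24.7
position: [488.1, 88.5, 43.0]
tool_rot: [2.025, 2.401, -0.001]
wrist_force: [-0.3, -2.2, 1.2]
grip_width: 30.9
grasp_force: 26.4
```

{"method": "drive_tool", "body": {"deltas": [[[0.4,0,0,0],[0.8,0,0,0],[1.2,0,0,0],[1.6,0,0,0]]]}}

```text
t: 25.03
position: [487.9, 90.4, 43.0]
tool_rot: [2.025, 2.401, 0.0]
wrist_force: [-0.2, -1.6, 1.4]
grip_width: 30.9
grasp_force: 26.5
```

{"method": "drive_tool", "body": {"deltas": [[[0.4,0,0,0],[0.8,0,0,0],[1.2,0,0,0],[1.6,0,0,0]]]}}

```text
t: 25.37
position: [487.5, 92.0, 43.0]
tool_rot: [2.025, 2.402, 0.0]
wrist_force: [0.4, -1.8, 1.8]
grip_width: 31.3
grasp_force: 26.6
```

```bash
python3 - <<'E'
from h import *
for im in look("side","top"):pass
s=readout.read_state();print(s["position"],su(s["position"]),s["wrist_force"],s["grasp_force"])
E
```

```text
side copper [435.9  66.3  62.9  50.1   9.4] st c (np.float64(165.7), np.float64(55.0)) u 140.6 190.9 v 23.4 86.5
side copper [546.5  84.7  70.   50.    9.5] st c (np.float64(165.2), np.float64(-57.2)) u 140.1 190.3 v -92.1 -22.2
side copper [431.7 -24.   49.   26.8 -85. ] st c (np.float64(77.4), np.float64(74.3)) u 53.9 100.9 v 59.0 88.9
side copper [575.    2.   51.6  36.3 -78.5] st c (np.float64(78.9), np.float64(-71.3)) u 53.6 104.9 v -90.0 -52.6
side copper [ 405.8 -554.4  109.6   16.6   10.4] st c (np.float64(-441.0), np.float64(189.2)) u -450.0 -433.1 v 134.3 243.9
side red [493.6  45.  105.3  27.8 -81.4] st c (np.float64(135.0), np.float64(1.7)) u 82.5 187.5 v -13.3 15.1
side red [ 365.3 -101.8   72.5   37.2  -22.9] st c (np.float64(11.9), np.float64(152.9)) u -17.6 44.1 v 123.5 180.2
top copper [454.7 -27.7  75.4  34.2   9.7] st c (np.float64(69.9), np.float64(52.3)) u 52.8 87.0 v 14.6 89.9
top copper [558.   -9.7  70.1  34.6  10.5] st c (np.float64(70.2), np.float64(-52.6)) u 52.4 87.3 v -87.8 -17.4
top red [ 367.  -160.9   58.9   21.3  -22.7] st c (np.float64(-46.6), np.float64(161.2)) u -69.0 -22.7 v 133.5 184.9
top red [504.8 -12.1 106.9  31.9 -79.6] st c (np.float64(76.8), np.float64(0.3)) u 23.3 130.1 v -15.8 16.7
[487.47758095  92.09557227  43.01190007] (np.float64(182.5), np.float64(-0.2)) [-0.3820019  -1.74750799  1.68992126] 26.60310977444169
```

{"method": "drive_tool", "body": {"deltas": [[[0.3,0,0,0],[0.6,0,0,0],[0.9,0,0,0]]]}}

```text
t: 25.72
position: [487.3, 92.8, 43.0]
tool_rot: [2.025, 2.401, 0.0]
wrist_force: [0.1, -3.0, 3.3]
grip_width: 30.9
grasp_force: 26.7
```

{"method": "drive_tool", "body": {"deltas": [[[0.3,0,0,0],[0.6,0,0,0],[0.9,0,0,0]]]}}

```text
t: 25.97
position: [487.1, 93.7, 43.0]
tool_rot: [2.025, 2.401, -0.0]
wrist_force: [-0.2, -2.6, 3.4]
grip_width: 30.7
grasp_force: 26.7
```

{"method": "drive_tool", "body": {"deltas": [[[0.3,0,0,0],[0.6,0,0,0]]]}}

```text
t: 26.13
position: [487.0, 94.3, 43.0]
tool_rot: [2.025, 2.402, -0.0]
wrist_force: [0.2, -2.6, 3.3]
grip_width: 31.0
grasp_force: 26.7
```

{"method": "drive_tool", "body": {"deltas": [[[0.3,0,0,0],[0.6,0,0,0]]]}}

```text
t: 26.3
position: [486.9, 94.9, 43.0]
tool_rot: [2.025, 2.402, -0.0]
wrist_force: [0.9, -2.8, 3.8]
grip_width: 30.7
grasp_force: 26.8
```

```bash
python3 - <<'E'
from h import *
for im in look("top"):pass
T=im
S=optics.camera("side")
cv2.imwrite("pics/p7.png",np.hstack([cv2.resize(T[190:310,270:410],None,fx=2.8,fy=2.8),cv2.resize(S[190:310,240:380],None,fx=2.8,fy=2.8)])[:,:,::-1])
s=readout.read_state();print(s["position"],su(s["position"]),s["wrist_force"],s["grasp_force"])
E
```

```text
top copper [454.7 -27.7  75.2  34.2   9.7] st c (np.float64(69.9), np.float64(52.3)) u 52.8 87.0 v 14.7 89.9
top copper [557.8  -9.9  70.6  34.7  10.2] st c (np.float64(70.1), np.float64(-52.4)) u 52.4 87.3 v -87.8 -17.0
top red [ 367.1 -160.8   58.8   21.5  -22.2] st c (np.float64(-46.5), np.float64(161.0)) u -69.0 -22.7 v 133.5 184.9
top red [504.   -8.9 107.9  32.1 -79.9] st c (np.float64(80.1), np.float64(0.5)) u 26.3 134.0 v -15.8 16.8
[486.82260194  94.96675075  42.93095299] (np.float64(185.4), np.float64(-0.1)) [ 1.37548197 -3.41010305  4.45112904] 26.789463668101234
```

View pics/p7.png

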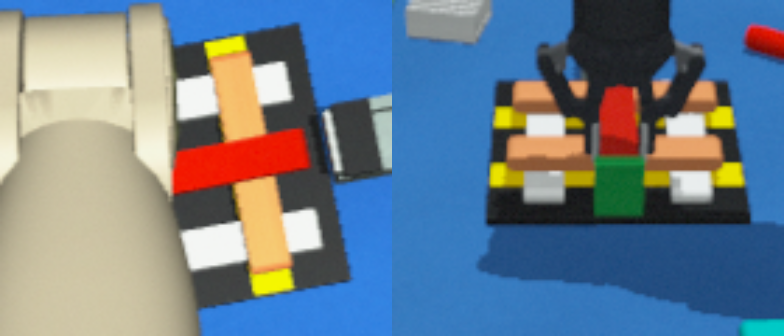

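{"method": "drive_tool", "body": {"deltas": [[[0.3,0,0,0],[0.5,0,0,0]]]}}

```text
t: 26.57
position: [486.8, 95.4, 42.9]
tool_rot: [2.025, 2.402, -0.0]
wrist_force: [0.3, -3.9, 4.0]
grip_width: 31.0
grasp_force: 26.8
```

{"method": "drive_tool", "body": {"deltas": [[[0.3,0,0,0],[0.5,0,0,0]]]}}

```text
t: 26.73
position: [486.7, 95.7, 42.9]
tool_rot: [2.025, 2.401, -0.001]
wrist_force: [1.4, -5.0, 4.5]
grip_width: 31.0
grasp_force: 26.8
```

{"method": "drive_tool", "body": {"deltas": [[[0.3,0,0,0],[0.5,0,0,0]]]}}

```text
t: 26.9
position: [486.7, 95.7, 42.9]
tool_rot: [2.025, 2.4, -0.002]
wrist_force: [-0.1, -6.7, 3.8]
grip_width: 31.2
grasp_force: 26.8
```

{"method": "drive_tool", "body": {"deltas": [[[0.3,0,0,0],[0.5,0,0,0]]]}}

```text
t: 27.07
position: [486.7, 95.8, 43.0]
tool_rot: [2.025, 2.399, -0.003]
wrist_force: [0.9, -8.3, 3.6]
grip_width: 30.9
grasp_force: 26.8
```

{"method": "drive_tool", "body": {"deltas": [[[-0.6,0,0,0],[-0.6,0,0,0]]]}}

```text
t: 27.23
position: [486.7, 95.8, 42.9]
tool_rot: [2.025, 2.401, -0.001]
wrist_force: [1.2, -5.9, 4.7]
grip_width: 31.0
grasp_force: 26.8
```

{"method": "drive_tool", "body": {"deltas": [[[0,0,0,0],[0,0,0,0],[0,0,0,0],[0,0,0,0]]], "fingers": 0.3}}

```text
t: 27.57
position: [485.8, 96.8, 42.4]
tool_rot: [-2.023, -2.401, 0.001]
wrist_force: [0.1, 0.1, -0.1]
grip_width: 55.7
grasp_force: 0.0
```

{"method": "drive_tool", "body": {"deltas": [[[0,0,-10,0],[0,0,-30,0],[0,0,-60,0],[0,0,-95,0],[0,0,-130,0]]]}}

```text
t: 27.98
position: [485.6, 96.6, 174.5]
tool_rot: [-2.024, -2.401, 0.001]
wrist_force: [0.8, 0.0, -0.2]
grip_width: 55.4
grasp_force: 0.0
```

{"method": "drive_tool", "body": {"deltas": [[[40,0,-20,0],[80,0,-20,0],[120,0,-20,0],[160,0,-20,0],[190,0,-20,0]]]}}

```text
t: 28.4
position: [453.5, 286.4, 194.0]
tool_rot: [-2.023, -2.403, -0.003]
wrist_force: [0.5, -0.6, -0.3]
grip_width: 55.7
grasp_force: 0.0
```

{"method": "drive_tool", "body": {"deltas": [[[40,0,0,0],[60,0,0,0],[80,0,0,0],[80,0,0,0],[80,0,0,0]]]}}

```text
t: 28.82
position: [440.2, 363.4, 193.1]
tool_rot: [2.022, 2.404, -0.0]
wrist_force: [0.2, -0.5, -0.3]
grip_width: 55.4
grasp_force: 0.0
```

```bash
python3 - <<'E'
from h import *
L=list(look("top","side"));T,S=L
for cam,im in zip(("top","side"),L):
    for c in blobs(im,"silver",60,(280,190,400,310) if cam=="top" else (270,205,370,280)):print(cam,"silver",rect(cam,c,22))
    for c in blobs(im,"green",20,(280,190,400,310) if cam=="top" else (270,205,370,280)):print(cam,"green",rect(cam,c,58),su(rect(cam,c,58)))
cv2.imwrite("pics/p8.png",np.hstack([cv2.resize(T[190:310,270:410],None,fx=2.8,fy=2.8),cv2.resize(S[190:310,240:380],None,fx=2.8,fy=2.8)])[:,:,::-1])
E
```

```text
top copper [440.2  60.8  71.7  34.5   9.2] st c (np.float64(159.6), np.float64(51.6)) u 142.2 176.7 v 15.7 87.4
top copper [454.5 -27.7  75.   34.2   9.7] st c (np.float64(69.9), np.float64(52.5)) u 52.8 87.0 v 15.0 89.9
top copper [544.   78.1  73.6  34.5   9.8] st c (np.float64(159.1), np.float64(-53.6)) u 141.8 176.3 v -90.3 -16.7
top copper [557.8  -9.9  70.7  34.4   9.7] st c (np.float64(70.1), np.float64(-52.4)) u 52.9 87.3 v -87.8 -17.0
top red [ 367.1 -160.8   58.8   21.5  -22.2] st c (np.float64(-46.5), np.float64(161.0)) u -69.0 -22.7 v 133.5 184.9
top red [497.8  25.7 176.3  32.  -80. ] st c (np.float64(115.3), np.float64(0.8)) u 27.1 203.4 v -15.4 17.2
side copper [410.   70.7  33.9   9.3 -85.2] st c (np.float64(174.4), np.float64(79.7)) u 157.9 190.9 v 73.8 85.8
side copper [473.4  72.4  77.8  50.2   9. ] st c (np.float64(165.4), np.float64(17.0)) u 140.4 190.7 v -22.1 56.1
side copper [556.6  86.3  50.   49.4 -80.5] st c (np.float64(165.1), np.float64(-67.4)) u 140.1 190.2 v -92.1 -42.8
side copper [428.2 -24.8  47.7  19.9 -84.3] st c (np.float64(77.2), np.float64(77.9)
[... 367 characters left out ...]
137.6 243.9
side red [492.3  67.9  59.8  29.1 -79.6] st c (np.float64(157.8), np.float64(-0.9)) u 128.0 187.6 v -15.3 14.0
side red [ 365.2 -102.1   71.8   37.5  -21.5] st c (np.float64(11.7), np.float64(153.0)) u -17.6 44.1 v 124.5 180.2
top silver [426.6  88.8  31.4  27.3   8.7]
top silver [438.3  15.1  56.1  31.4 -81. ]
top silver [450.2 -59.5  31.3  26.1   9.6]
top silver [545.7 109.3  31.6  28.5  10.4]
top silver [558.2  35.   56.2  31.5 -80.6]
top silver [570.5 -38.5  31.3  25.5   9.7]
top green [480.3 120.6  43.3  14.2   9.3] (np.float64(211.8), np.float64(2.0))
side silver [546.6 109.7  32.6  32.    9.4]
side green [479.1 154.2  75.6  36.9 -82.7] (np.float64(245.1), np.float64(-2.4))
```

View pics/p8.png

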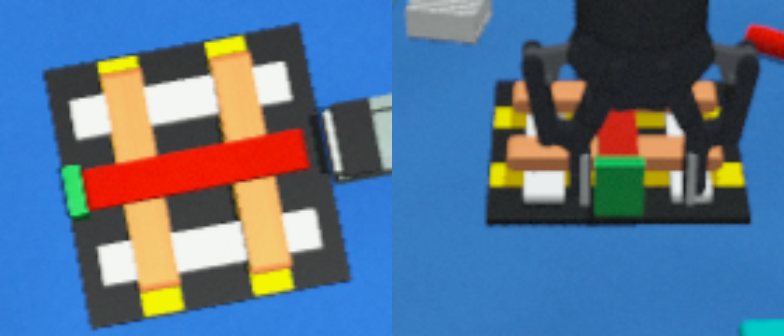

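The red bar lies square across both copper bars with its end against the stop (crop about px (85,190)). Its rear end is about 24 mm past the mouth, and the flap looks shut, as it did at the start.

```bash
python3 -c "
from station import close_job
print(close_job())"
```

```text
the job is handed in; nothing more can be done
None
```

The stack is finished and handed in at about 29 s: both copper bars are within about 1 mm of their marks, the red bar touches the green stop (about 8 N at contact), and the flap looks shut in the top view.

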